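Set the roller gap of a dough sheeter with a stepped gauge

ROBOT

A 6-joint arm with a two-finger parallel gripper is mounted at the origin on a cart in front of the work surface, level with it; the furniture and walls round the work are solid. World frame = base frame: x ahead of the robot, y to its left, z up, the work surface at z = 0. Lengths are in mm, angles in rad, forces in N, time in s.
With the tool pointing down it reaches from about 275 to 1000 mm from the base axis. Payload 8.4 kg.
Tool frame: the origin (TCP) lies between the finger pads; the fingertips stand 22 mm ahead of it and the grasp point (between the pads) lies 3 mm ahead of it; z points along the fingers, y is the line along which they close (so a half turn about z gives the same grasp; the last joint's range is limited). The gripper opens to 85 mm and grips with 20 to 120 N. Pads are 22 mm wide; open, the fingers measure 114 mm over their backs; the gripper's body (76 mm by 85 mm) begins 54 mm behind the grasp point. The pads swing forward as they close: fully open they stand 13 mm farther back than shut.
Start: joints at [1.102, 0.353, 1.633, -0, 1.155, -0.002], TCP at [281.268, 558.136, 253.281] pointing down, gripper open.
Joint ranges: [-2.63, 2.63], [-0.92, 2.1], [0.06, 2.66], [-1.3, 4.44], [0, 2.69], [-3.02, 3.02]. Speed limits (rad/s): [2.22, 2.22, 2.79, 3.14, 3.14, 3.14].

INTERFACE

Orientations are given as [roll, pitch, yaw] about the fixed x, y, z axes, in that order (R = Rz(yaw) Ry(pitch) Rx(roll)).
In Python, from rig import r, grab_frame gives the robot as it stands.
- The arm moves only by the shell command python3 -m inch 'ROWS' [FORCE]. ROWS is JSON, a list of rows, each a list of 7 numbers: the turn, a rotation vector about the tool's x, y, z as a fraction of full scale, then the shift along the tool's x, y, z as a fraction of full scale, then the closure, from 0 (fully open) to 1 (shut). In form: [[rx, ry, rz, dx, dy, dz, fingers], ...]. A call has 1 to 8 rows; each row shifts and turns the commanded pose from where the row before left it, along the tool's axes as they then stand; what a row does not reach is not made up. Full scale, the value 1, is 2.5 cm for a shift and pi rad for a turn. A row lasts 1/12 s, in which the tool goes at most 41.7 mm and 7.16 degrees, less where a joint would pass 70% of its speed; a pose out of reach is approached as far as the arm can. A call with a number of a shift or a turn outside -1 to 1 is refused whole. A call with a gripper value outside its range is refused whole. The fingers move at their own pace and stop on an object; FORCE is the grip in N (left out, the last holds). Time passes only in rows, so rows that do not move let the fingers close. It gives the time, the measured TCP pose, the force, the opening and the grip force at its end, in the units of the state.
- r.sense(): the state, without advancing time (a new reading comes with each control period).
- grab_frame(name): name is "scene" or "top" or "wrist"; returns a dict with "pixels" (400x640x3 uint8, red, green, blue), "z_map" (400x640 float32, mm along the optical axis (not along the pixel's ray), 0 where there is no reading), "vertical_fov" (degrees; the focal length in pixels is half the picture's height over the tangent of half this angle, whatever the lens; pixels are square), "cx", "cy" (the principal point, pixels), "cam_to_world" (4x4, takes a point from camera to world coordinates). Camera axes: x right, y down, z forward; pixel columns grow to the right and rows downward; lengths in mm; the calibration is good to about 2 mm. A picture is of the moment at which its call begins.
- r.sign_off(): hands the job in; it is judged then, once.
The state is a dict: "clock": time; "qpos": joint angles; "qvel": joint speeds; "joint_efforts": joint torques, N m; "eef_pos": TCP position; "tcp_rot": TCP orientation; "contact_force": force on the tool from outside, world axes, zero at the start; "wrist_torque": the same for the moment, N m; "opening": opening from 0.0 (shut) to 1.0 (fully open); "grasp_force": force on a finger pad.
Only numpy, scipy, OpenCV 4.12 (cv2) and the standard library are available. Lean on these libraries where they do the work, as an engineer would, in place of code of your own. Each camera call takes 0.05 s, during which the arm holds its last target. There are 200 camera calls.

TASK

Take the orange-handled stepped gauge out of its wooden block and try it gently in the feed slot of the dough sheeter: the roller gap is right when the thin end of the blade slides down between the rollers and the thick step lands on them and stops. If the thin end jams, do not force it: open the rollers a little at a time with the red-gripped side lever, pushing it towards the back, until the gauge just fits. Finally press the gauge lightly home on its step and leave it standing there.

Things in the scene. Friction and masses are not known exactly. Their poses are not given: they have to be found in the camera images.
- gauge_handle (a point): Centre of the gauge's orange handle: 14 mm thick (its x), 58 wide (y), 45 high (z, up). The gauge is rigid, 118 mm long, 0.12 to 0.2 kg: below the handle 45 mm of thick blade (6.5 mm thick, 50 wide), then 28 mm of thin blade (4 mm thick, 50 wide, narrowed nose). At the start it stands upright, tip down, in the block's slot.
- gauge_tip (a point): Tip of the gauge's thin end, 95.5 mm straight below the handle's centre; same axes. Let go when jammed, the gauge stays standing in the slot, leaning a few degrees, and drops in by its own weight once the rollers are opened enough. A push of 5 to 10 N is right for trying it and pressing it home; well over 20 N wedges it and marks the rollers.
- block: Fixed wooden block, 46 mm (its x) by 80 mm (its y) by 55 mm high; in its top a slot 9 by 52.5 mm, 45 mm deep, long along y, in which the gauge stands. Origin: centre of its underside. It stands to the right of the sheeter. The arm starts over the sink on the left, where a wall cabinet hangs 0.52 m above the worktop at x > 0.6: move over with the arm drawn in.
- slot_mouth (a point): Centre of the feed slot's mouth, the highest part (z 160 mm) of the dough sheeter, a fixed grey metal machine 128 mm deep, 196 wide. Axes: x from its front (robot's side) to its back, y along slot and rollers, z up. A V mouth, 27 mm wide at the top, narrows within 10 mm to a slot 12.5 mm wide in x, 150 mm long in y, with straight walls down to 27 mm below the mouth. Any place along it will do.
- nip (a point): Point 45 mm below slot_mouth (same axes), level with the axes of the two 30 mm rollers. Roller gap at start: 1 to 4.5 mm, unknown. Below about 4 mm the thin end jams, tip 0 to 7 mm above this point; at 4.1 to 5.9 mm the thick step stops on the rollers, tip 20 to 26 mm below it; if wider the handle meets the mouth, tip 36 mm below. The middle of the gap lies within 2 mm of this point in x.
- lever_grip (a point): Middle of the lever's red grip (19 mm diameter, 30 mm long along the machine's y), 106 mm to the right (-y) of the machine's middle. The bar below it swings in the machine's x-z plane on a shaft 90 mm from the grip; 5 to 9 N moves it and it stays. Pushing to +x opens the rollers 1 mm per 9 mm of travel. It is clamped on its shaft at any angle: its lean does not tell the gap.
- egg_timer: Red and white egg timer, 62 mm across, 46 mm high; a bystander. Origin: centre of its underside.
- salt_carton: Upright green and white carton, 45 x 71 x 170 mm; a bystander. Origin: centre of its underside.
- lemon_1: A lemon, 71 x 53 x 51 mm; a bystander.
Not all that is in view belongs to the job. Of the things that look like the part that bears gauge_handle, the largest one is meant.

How it is judged (in metres and radians):
On the way:
1. the gauge, held in the fingers, is pressed home: thin end between the rollers, thick step stopped on them and bearing on them with over 9 N (a push of about 4 N does that) (z of gauge_tip in the frame of nip between -0.029 and -0.017 m and contact force between the fingers and gauge above 1 N and contact force between gauge and sheeter above 9 N), for 0.2 s.
At the end, for the whole second after the job is handed in: The gauge stands by itself in the sheeter, at rest and within about 8 degrees of upright, its thin end between the rollers and its thick step stopped on them (tip 17 to 29 mm below the middle of the gap) (z of gauge_tip in the frame of nip between -0.029 and -0.017 m and x of gauge_tip in the frame of nip between -0.006 and 0.006 m and angle between gauge_tip's own z axis and vertical below 0.15 rad and linear speed of gauge below 0.02 m/s); the robot touches nothing.
It fails at once if the gauge is forced: wedged against the rollers with more than 70 N by the fingers (a push of over 20 N does that) (contact force between the fingers and gauge above 1 N and contact force between gauge and sheeter above 70 N).
It fails at once if a bystander is moved by more than 3 cm (distance of any of egg_timer, salt_carton, lemon_1 from where it was at the start of the episode above 0.03 m).
It also fails if it takes over 61 s, if anything falls off the work surface, if the arm or the gripper's body presses on something with over 40 N, if the wrist force passes 120 N, or if a joint passes its speed limit or range.

## Working session

There is one attempt and no reset: what is moved stays moved. The work goes in short steps, Python scripts to look and compute and a shell command to move; the robot and the scene stay as the last step left them, time stands still between calls to the robot, and variables do not carry over. Pictures are saved under pics/ and viewed, at most 10 in all, crops included, and the job is handed in when it is done.

```bash
ls; mkdir -p pics; cat > h.py <<'E'
import numpy as np, cv2
from rig import r, grab_frame
def save(f,name,crop=None,scale=1):
    im=f["pixels"][:,:,::-1]
    if crop: u0,v0,u1,v1=crop; im=im[v0:v1,u0:u1]
    im=cv2.resize(im,None,fx=scale,fy=scale,interpolation=cv2.INTER_CUBIC); cv2.imwrite("pics/"+name,im)
def cloud(f):
    h,w=f["z_map"].shape; fl=h/2/np.tan(np.radians(f["vertical_fov"])/2)
    v,u=np.mgrid[:h,:w]; z=f["z_map"]
    p=np.stack([(u-f["cx"])/fl*z,(v-f["cy"])/fl*z,z,np.ones_like(z)],-1)
    P=(p@np.array(f["cam_to_world"]).T)[...,:3]; P[z==0]=np.nan
    return P
E
python3 - <<'E'
from h import *
print(r.sense())
for n in ("scene","top"):
    f=grab_frame(n); save(f,n+"0.png"); np.savez(n+"0.npz",**f)
    print(n,f["vertical_fov"],f["cx"],f["cy"],np.round(f["cam_to_world"],3).tolist())
E
```

```text
pics
{'clock': 0.0, 'qpos': array([ 1.10159643e+00,  3.53655752e-01,  1.63410393e+00,  1.06054941e-05,
        1.15517076e+00, -2.42854349e-03]), 'qvel': array([-0.00086091, -0.00100769, -0.00123314,  0.00089791,  0.00197823,
        0.00040931]), 'joint_efforts': array([ 1.82539161e-04, -6.05255628e+01, -3.42054427e+01, -7.75833132e-05,
        9.64455830e-03, -4.45273224e-05]), 'eef_pos': array([281.07695777, 557.76063469, 252.56982267]), 'tcp_rot': array([-3.14025490e+00, -1.29456719e-05,  2.67481700e+00]), 'contact_force': array([ 0.23539342, -0.54821788,  0.1446304 ]), 'wrist_torque': array([-0.01028719,  0.01151967,  0.01217864]), 'grasp_force': 0.0, 'opening': 1.0017141711684836}
scene 56.805885041341725 322.25414561803484 197.13694851914397 [[-0.762, -0.476, 0.438, 100.55], [-0.647, 0.561, -0.516, 242.21], [-0.0, -0.677, -0.736, 748.753], [0.0, 0.0, 0.0, 1.0]]
top 52.207816946374436 321.5412495950947 195.3805473240659 [[0.139, -0.97, 0.201, 268.125], [-0.99, -0.137, 0.022, -217.027], [0.006, -0.202, -0.979, 1162.201], [0.0, 0.0, 0.0, 1.0]]
```

View pics/scene0.png

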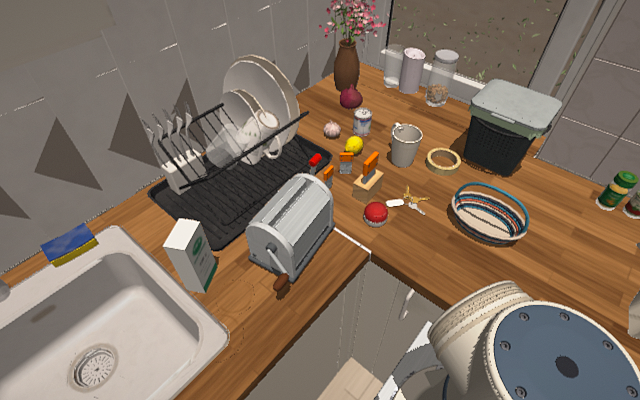

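View pics/top0.png

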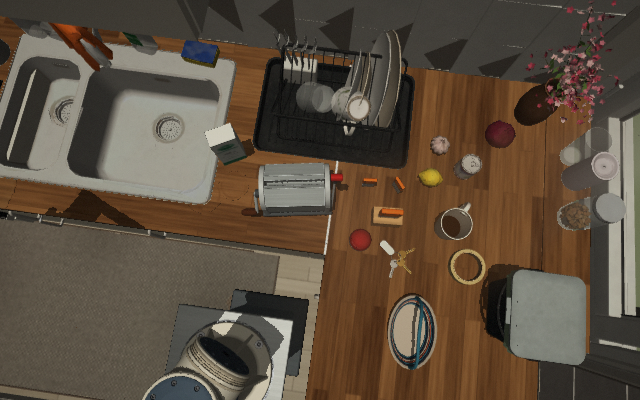

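Scene: the sheeter is around (290,225) with its red grip at (315,160). Top: the sheeter is at (295,188) and the grip at (336,178). Orange candidates in top are (370,181), (399,183) and (391,212). The last one stands in the wooden block and looks largest, so I'll measure all three and check in a crop.

```bash
python3 - <<'E'
from h import *
for n in ("top","scene"):
    f=dict(np.load(n+"0.npz")); P=cloud(f)
    hsv=cv2.cvtColor(f["pixels"],cv2.COLOR_RGB2HSV)
    for name,lo,hi in (("orange",(6,170,120),(16,255,255)),("red",(0,170,90),(4,255,255)),("red2",(175,150,90),(180,255,255)),("yellow",(22,150,120),(32,255,255))):
        m=cv2.inRange(hsv,lo,hi); k,l,s,c=cv2.connectedComponentsWithStats(m)
        for i in range(1,k):
            if s[i,4]>15:
                q=P[(l==i)]; q=q[~np.isnan(q[:,0])]
                if len(q): print(n,name,s[i],np.round(np.percentile(q,5,0)),np.round(np.percentile(q,95,0)),np.round(np.median(q,0)))
    # sheeter top
    q=P.reshape(-1,3); 
f=dict(np.load("scene0.npz"));save(f,"cropscene.png",(235,140,400,300),4)
f=dict(np.load("top0.npz"));a=f["pixels"][150:262,245:425]
cv2.imwrite("pics/croptop.png",cv2.resize(a[:,:,::-1],None,fx=4.4,fy=4.4,interpolation=cv2.INTER_CUBIC))
E
```

```text
top orange [ 56  24  25  11 130] [762. 446. 274.] [777. 484. 283.] [770. 462. 279.]
top orange [396 176   9  13  45] [ 544. -411.    2.] [ 575. -389.   81.] [ 557. -400.   78.]
top orange [363 178  14   4  46] [ 549. -336.    1.] [ 579. -301.   81.] [ 553. -320.   78.]
top orange [382 208  22   7 112] [ 459. -405.  124.] [ 471. -355.  132.] [ 465. -380.  129.]
top red [331 174  12   7  82] [ 508. -238.  197.] [ 522. -212.  206.] [ 515. -225.  202.]
top red [351 230  19  20 301] [ 369. -334.   37.] [ 412. -292.   48.] [ 390. -313.   43.]
top red2 [567   7   7   6  23] [ 936. -700.  341.] [ 943. -691.  349.] [ 940. -696.  345.]
top red2 [528  63   7   6  20] [ 843. -662.  249.] [ 852. -653.  257.] [ 847. -657.  253.]
top red2 [571  74   7   9  29] [ 770. -721.  321.] [ 782. -698.  355.] [ 777. -716.  334.]
top red2 [593  77   7   5  16] [ 742. -728.  388.] [ 749. -718.  401.] [ 745. -722.  398.]
top red2 [584  96   7   5  17] [ 772. -797.  254.] [ 783. -787.  261.] [ 776. -791.  258.]
top red2 [548  99   5   6  23] [ 738. -695.  281.] [ 748. -685.  286.] [ 743. -691.  283.]
top red2 [5
[... 2086 characters left out ...]
  7  21] [  76. -346.   -2.] [  95. -310.    2.] [  86. -327.   -0.]
scene orange [522 288  14  11  22] [  -4. -361.   -2.] [  25. -355.    2.] [   9. -358.   -0.]
scene orange [192 292  14  14  23] [539. 115.  -2.] [580. 124.   3.] [566. 124.   1.]
scene orange [204 332  28  38 106] [421. 132.  -1.] [440. 203.   3.] [427. 167.   1.]
scene red [309 153  13  14 107] [ 507. -393.    8.] [ 672. -207.  204.] [ 514. -220.  200.]
scene red [364 202  23  21 336] [ 367. -328.   29.] [ 410. -284.   47.] [ 387. -301.   42.]
scene yellow [345 136  18  16 233] [ 574. -507.   25.] [ 614. -462.   51.] [ 590. -480.   41.]
scene yellow [ 51 238  45  28 247] [855. 200.  15.] [865. 286.  34.] [859. 237.  26.]
```

View pics/croptop.png

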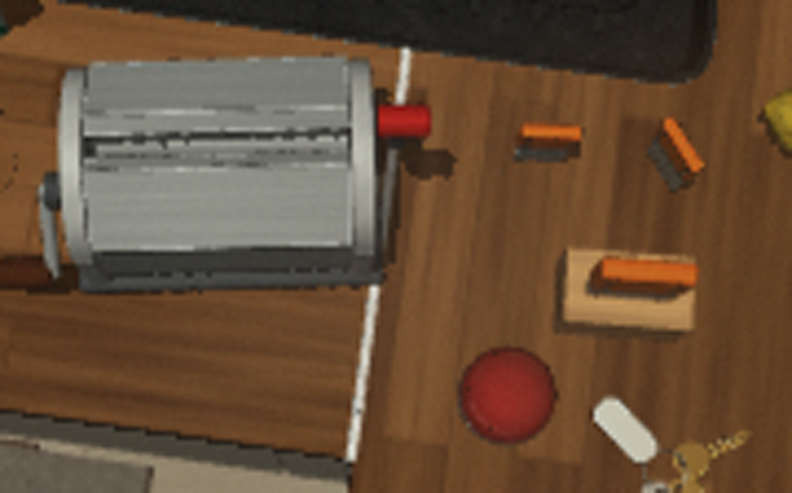

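View pics/cropscene.png

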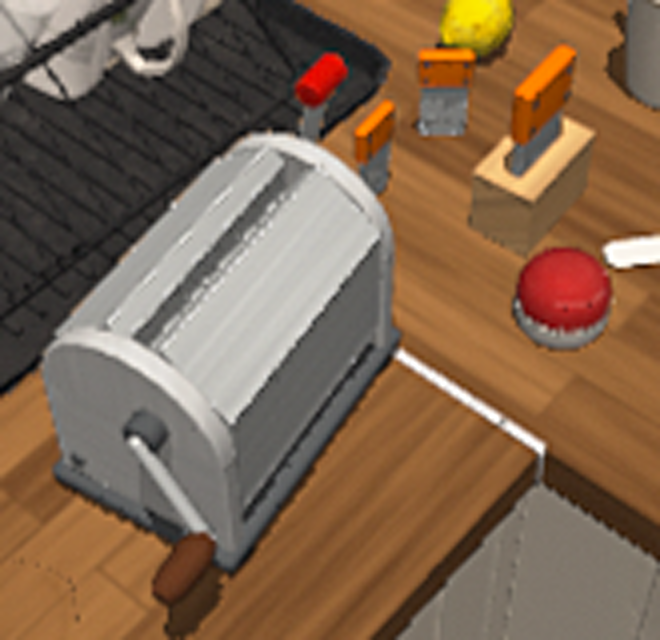

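The crop confirms it. The gauge in the block at top (391,212) is the largest orange handle (about 58 mm wide, top at z 129). The loose ones at (370,181) and (399,183) are only about 30–40 mm. Next: handle yaw and slot geometry.

```bash
python3 - <<'E'
from h import *
for n in ("top","scene"):
    f=dict(np.load(n+"0.npz")); P=cloud(f)
    hsv=cv2.cvtColor(f["pixels"],cv2.COLOR_RGB2HSV)
    m=cv2.inRange(hsv,(4,150,90),(18,255,255))>0
    q=P[m&(abs(P[...,0]-465)<30)&(abs(P[...,1]+380)<50)&(P[...,2]>122)]
    rect=cv2.minAreaRect(q[:,:2].astype(np.float32)); c=np.cov(q[:,:2].T); w,v=np.linalg.eigh(c)
    print(n,"handle top",rect,"long dir",v[:,1],q.mean(0),q[:,2].max())
    b=P[(abs(P[...,2]-55)<2)&(abs(P[...,0]-460)<50)&(abs(P[...,1]+380)<60)]
    print("block top",cv2.minAreaRect(b[:,:2].astype(np.float32)))
    # machine: x profile of z at several y
    M=(P[...,0]>380)&(P[...,0]<600)&(P[...,1]>-230)&(P[...,1]<40)&(P[...,2]>60)
    hi=P[M&(P[...,2]>100)]; print("mach rect",cv2.minAreaRect(hi[:,:2].astype(np.float32)))
    print("max z",np.nanpercentile(hi[:,2],99))
    for y in range(-190,10,20):
        s=hi[abs(hi[:,1]-y)<5]
        row=[]
        for x in range(450,540,5):
            t=s[abs(s[:,0]-x)<2.5]
            row.append(int(np.median(t[:,2])) if len(t) else 0)
        print(y,row)
E
```

```text
top handle top ((464.4823303222656, -379.256591796875), (13.725752830505371, 57.06084442138672), 3.7394518852233887) long dir [-0.05975767  0.99821291] [ 464.05258101 -378.05100884  128.25838765] 132.7063419517599
block top ((464.7662658691406, -378.9603576660156), (46.06553268432617, 79.86784362792969), 3.560103178024292)
mach rect ((499.0068359375, -121.49308776855469), (117.03750610351562, 221.97097778320312), 9.641611099243164)
max z 201.21988256065785
-190 [113, 128, 132, 137, 140, 145, 149, 152, 159, 160, 156, 150, 126, 126, 150, 157, 160, 156]
-170 [120, 131, 136, 140, 144, 148, 152, 156, 162, 157, 153, 0, 123, 140, 156, 160, 158, 154]
-150 [130, 134, 138, 142, 146, 151, 154, 159, 158, 153, 0, 122, 129, 154, 160, 160, 156, 150]
-130 [130, 137, 141, 146, 149, 153, 158, 159, 154, 151, 125, 127, 151, 159, 159, 157, 151, 148]
-110 [136, 141, 143, 147, 153, 156, 160, 157, 151, 0, 126, 137, 155, 159, 157, 153, 150, 146]
-90 [139, 142, 146, 150, 156, 160, 160, 155, 151, 123, 139, 155, 160, 157, 155, 151, 146, 140]
-70 [141, 146, 150, 153, 157, 159, 155, 0, 122, 126, 151, 158, 160, 15
[... 930 characters left out ...]
33, 138, 141, 146, 150, 155, 159, 159, 154, 151, 0, 142, 153, 159, 158, 154, 149]
-130 [133, 136, 140, 144, 148, 153, 158, 160, 158, 152, 0, 133, 150, 158, 160, 155, 151, 148]
-110 [135, 139, 144, 148, 151, 157, 159, 157, 153, 0, 0, 145, 155, 160, 157, 152, 149, 145]
-90 [138, 143, 146, 151, 154, 159, 158, 154, 0, 0, 143, 153, 159, 158, 154, 151, 146, 142]
-70 [141, 145, 149, 153, 158, 159, 154, 0, 0, 147, 147, 159, 159, 156, 151, 146, 142, 139]
-50 [145, 148, 152, 156, 160, 157, 154, 0, 0, 149, 156, 160, 157, 154, 149, 143, 141, 136]
-30 [124, 123, 130, 138, 143, 147, 142, 140, 137, 142, 138, 156, 154, 152, 149, 146, 141, 0]
-10 [102, 106, 114, 116, 0, 0, 0, 0, 0, 0, 0, 0, 0, 0, 0, 0, 0, 0]
```

```bash
cat >> h.py <<'E'
from scipy.spatial.transform import Rotation as Ro
def plan(p1,yaw1,n,p0=None,rpy0=None):
    s=r.sense(); p0=s["eef_pos"] if p0 is None else np.array(p0,float); R0=Ro.from_euler("xyz",s["tcp_rot"] if rpy0 is None else rpy0)
    R1=Ro.from_euler("xyz",[np.pi,0,yaw1]); w=(R0.inv()*R1).as_rotvec()
    for i in range(n):
        R=R0*Ro.from_rotvec(w*i/n); d=R.inv().apply((np.array(p1)-p0)/n)
        print(np.round(np.r_[w/n/np.pi,d/25],4).tolist())
E
python3 - <<'E'
from h import *
pts=[]
A=[];
for n in ("top","scene"):
    f=dict(np.load(n+"0.npz")); P=cloud(f)
    q=P[(P[...,0]>450)&(P[...,0]<550)&(P[...,1]>-180)&(P[...,1]<-45)&(P[...,2]>110)]
    lip=q[q[:,2]>157.5]; 
    # split lips by rough line x=498-0.17*(y+110)
    u=lip[:,0]-(498-0.17*(lip[:,1]+110))
    for nm,s in (("front",lip[(u<0)&(u>-35)]),("back",lip[(u>0)&(u<35)])):
        c=np.polyfit(s[:,1]+110,s[:,0],1); print(n,nm,c,len(s)); A.append(c)
    yaw=-np.arctan(np.mean([c[0] for c in A[-2:]])); print("yaw",yaw)
    u=(q[:,0]-498)*np.cos(.17)+(q[:,1]+110)*np.sin(.17)
    for b in range(-28,30,2):
        t=q[abs(u-b)<1][:,2]
        print(b,len(t),np.round(np.percentile(t,[10,50,90])) if len(t) else "",end=" ")
    print()
A=np.array(A); print("mean centre line",A.mean(0))
plan([300,370,300],1.634,9)
E
```

```text
top front [-1.75570133e-01  4.79476111e+02] 196
top back [-1.75935685e-01  5.14641811e+02] 194
yaw 0.17397610952580636
-28 47 [149. 152. 156.] -26 52 [151. 154. 158.] -24 47 [153. 156. 158.] -22 48 [154. 157. 160.] -20 52 [157. 160. 162.] -18 48 [158. 161. 164.] -16 36 [158. 160. 162.] -14 30 [157. 159. 161.] -12 34 [155. 157. 159.] -10 33 [153. 155. 157.] -8 26 [151. 153. 155.] -6 3 [149. 150. 150.] -4 0  -2 0  0 29 [120. 123. 125.] 2 43 [120. 124. 127.] 4 56 [123. 126. 130.] 6 135 [127. 142. 152.] 8 77 [128. 152. 155.] 10 52 [152. 155. 158.] 12 45 [154. 157. 160.] 14 57 [156. 159. 162.] 16 43 [158. 161. 163.] 18 35 [158. 160. 162.] 20 35 [157. 159. 161.] 22 29 [156. 157. 158.] 24 37 [154. 156. 158.] 26 29 [152. 154. 156.] 28 31 [149. 152. 154.] 
scene front [-1.71830860e-01  4.79309304e+02] 206
scene back [-1.71919446e-01  5.14252851e+02] 191
yaw 0.17021207371777336
-28 69 [150. 152. 154.] -26 67 [152. 154. 155.] -24 68 [153. 156. 157.] -22 70 [155. 157. 159.] -20 69 [157. 159. 160.] -18 59 [159. 160. 162.] -16 31 [159. 160. 162.] -14 21 [158. 159. 160.] -12 20 [156. 157. 158.] -10
[... 157 characters left out ...]
 75 [129. 154. 157.] 12 68 [154. 156. 159.] 14 72 [156. 159. 161.] 16 57 [158. 160. 162.] 18 31 [159. 161. 161.] 20 24 [158. 159. 159.] 22 19 [156. 157. 158.] 24 19 [155. 156. 157.] 26 21 [153. 154. 155.] 28 18 [152. 152. 153.] 
mean centre line [-1.73814031e-01  4.96920019e+02]
[-0.0, 0.0, 0.0368, -0.4505, -0.7077, -0.2096]
[-0.0, 0.0, 0.0368, -0.5292, -0.6509, -0.2098]
[-0.0, 0.0, 0.0368, -0.6007, -0.5855, -0.2099]
[-0.0, 0.0, 0.0368, -0.6642, -0.5123, -0.21]
[-0.0, 0.0, 0.0368, -0.7189, -0.4322, -0.2101]
[-0.0, 0.0, 0.0368, -0.7639, -0.3463, -0.2102]
[-0.0, 0.0, 0.0368, -0.7988, -0.2558, -0.2103]
[-0.0, 0.0, 0.0368, -0.8229, -0.1619, -0.2104]
[-0.0, 0.0, 0.0368, -0.8361, -0.0659, -0.2105]
```

```bash

python3 -m inch '[[0,0,0.037,-0.45,-0.71,-0.21,0],[0,0,0.037,-0.53,-0.65,-0.21,0],[0,0,0.037,-0.6,-0.585,-0.21,0],[0,0,0.037,-0.665,-0.51,-0.21,0],[0,0,0.037,-0.72,-0.43,-0.21,0],[0,0,0.037,-0.765,-0.345,-0.21,0],[0,0,0.037,-0.8,-0.255,-0.21,0],[0,0,0.037,-0.82,-0.16,-0.21,0]]' 60
python3 -m inch '[[0,0,0.035,-0.84,-0.06,-0.2,0],[0,0,0,-1,0.06,0,0],[0,0,0,-1,0.06,0,0],[0,0,0,-1,0.06,0,0],[0,0,0,-1,0.06,0,0],[0,0,0,-1,0.06,0,0],[0,0,0,-1,0.06,0,0],[0,0,0,-1,0.06,0,0]]'
```

```text
clock: 0.77
eef_pos: [297.7, 390.0, 295.2]
tcp_rot: [-3.141, 0.0, 1.739]
contact_force: [0.5, 0.0, -0.3]
opening: 1.002
grasp_force: 0.0
clock: 1.43
eef_pos: [321.4, 195.1, 300.1]
tcp_rot: [-3.141, 0.0, 1.635]
contact_force: [0.3, -0.2, 0.9]
opening: 1.003
grasp_force: 0.0
```

```bash

python3 -m inch '[[0,0,0,-1,-0.06,0,0],[0,0,0,-1,-0.06,0,0],[0,0,0,-1,-0.06,0,0],[0,0,0,-1,-0.06,0,0],[0,0,0,-1,-0.06,0,0],[0,0,0,-1,-0.06,0,0],[0,0,0,-1,-0.06,0,0],[0,0,0,-1,-0.06,0,0]]'
python3 -m inch '[[0,0,0,-1,-0.06,0,0],[0,0,0,-1,-0.06,0,0],[0,0,0,-1,-0.06,0,0],[0,0,0,-1,-0.06,0,0],[0,0,0,-1,-0.06,0,0],[0,0,0,-1,-0.06,0,0],[0,0,0,-1,-0.06,0,0],[0,0,0,-1,-0.06,0,0]]'
python3 -m inch '[[0,0,0,-1,0.7,0,0],[0,0,0,-1,0.7,0,0],[0,0,0,-1,0.7,0,0],[0,0,0,-1,0.7,0,0],[0,0,0,-1,0.7,0,0],[0,0,0,-1,0.7,0,0],[0,0,0,-1,0.7,0,0],[0,0,0,0,0,0,0]]'
python3 - <<'E'
from h import *
plan([464.5,-379,190],1.634,1)
E
```

```text
clock: 2.1
eef_pos: [322.1, -5.2, 300.2]
tcp_rot: [3.141, 0.0, 1.635]
contact_force: [0.4, 0.2, 0.0]
opening: 1.001
grasp_force: 0.0
clock: 2.77
eef_pos: [323.0, -205.6, 300.1]
tcp_rot: [-3.141, -0.0, 1.635]
contact_force: [0.3, 0.4, -0.1]
opening: 1.001
grasp_force: 0.0
clock: 3.43
eef_pos: [459.5, -374.7, 299.5]
tcp_rot: [3.141, 0.002, 1.634]
contact_force: [-1.5, 0.3, 0.1]
opening: 1.0
grasp_force: 0.0
[0.0003, 0.0005, 0.0001, -0.179, 0.1837, 4.3794]
```

```bash

python3 -m inch '[[0,0,0,-0.18,0.18,0.94,0],[0,0,0,0,0,0.94,0],[0,0,0,0,0,0.94,0],[0,0,0,0,0,0.94,0],[0,0,0,0,0,0.94,0],[0,0,0,0,0,0.94,0],[0,0,0,0,0,0.94,0],[0,0,0,0,0,0.94,0]]'
python3 -m inch '[[0,0,0,0,0,0,0],[0,0,0,0,0,0,0]]'
python3 - <<'E'
from h import *
f=grab_frame("wrist"); save(f,"w1.png")
E
```

```text
clock: 4.1
eef_pos: [461.1, -374.7, 111.1]
tcp_rot: [-3.141, -0.0, 1.635]
contact_force: [0.0, 0.9, -0.6]
opening: 0.998
grasp_force: 0.0
clock: 4.27
eef_pos: [460.7, -374.4, 111.5]
tcp_rot: [-3.139, -0.002, 1.635]
contact_force: [0.8, 1.4, 0.9]
opening: 0.997
grasp_force: 0.0
```

View pics/w1.png

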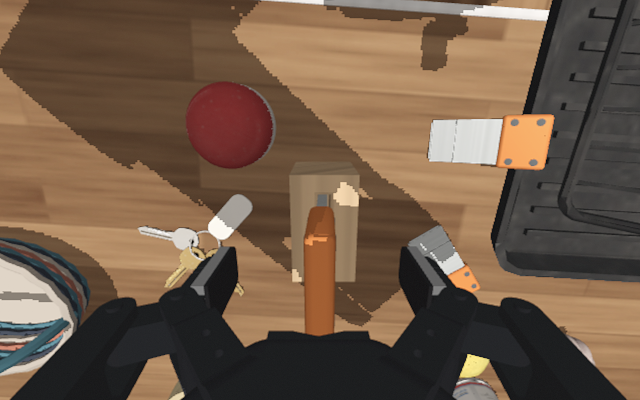

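Wrist view: the orange handle (u 305–335) is midway between the pads (u 235 and 405), above the block. I'll shift 4 mm along the handle, close, and lift.

```bash

python3 -m inch '[[0,0,0,-0.18,0.03,0,0],[0,0,0,0,0,0,0.4],[0,0,0,0,0,0,1],[0,0,0,0,0,0,1],[0,0,0,0,0,0,1],[0,0,0,0,0,0,1],[0,0,0,0,0,0,1],[0,0,0,0,0,0,1]]' 60
python3 -m inch '[[0,0,0,0,0,0,1],[0,0,0,0,0,0,1],[0,0,0,0,0,0,1],[0,0,0,0,0,0,1]]'
```

```text
clock: 4.98
eef_pos: [463.1, -379.9, 112.5]
tcp_rot: [3.141, 0.0, 1.635]
contact_force: [1.0, -0.1, 1.4]
opening: 0.16
grasp_force: 58.4
clock: 5.32
eef_pos: [463.0, -380.0, 112.5]
tcp_rot: [3.141, 0.0, 1.635]
contact_force: [2.1, 0.0, 4.0]
opening: 0.157
grasp_force: 58.7
```

```bash

python3 -m inch '[[0,0,0,0,0,-0.5,1],[0,0,0,0,0,-1,1],[0,0,0,0,0,-1,1],[0,0,0,0,0,-1,1],[0,0,0,0,0,-1,1],[0,0,0,0,0,-1,1],[0,0,0,0,0,-1,1],[0,0,0,0,0,-1,1]]'
python3 -m inch '[[0,0,0,0,0,-1,1],[0,0,0,0,0,0,1],[0,0,0,0,0,0,1]]'
python3 - <<'E'
from h import *
s=r.sense(); print(s["contact_force"])
for n in ("scene","top"):
    f=grab_frame(n); P=cloud(f); hsv=cv2.cvtColor(f["pixels"],cv2.COLOR_RGB2HSV)
    m=(cv2.inRange(hsv,(4,150,60),(18,255,255))>0)&(P[...,2]>230)&(abs(P[...,1]+380)<60)&(abs(P[...,0]-463)<50)
    q=P[m]; print(n,len(q),np.percentile(q,[2,50,98],axis=0).round(1).tolist() if len(q) else "")
plan([497.3,-112,325],1.743,11)
E
```

```text
clock: 5.98
eef_pos: [461.8, -379.3, 300.5]
tcp_rot: [-3.14, -0.001, 1.635]
contact_force: [0.0, -0.1, -1.4]
opening: 0.156
grasp_force: 59.6
clock: 6.23
eef_pos: [462.7, -380.0, 325.7]
tcp_rot: [3.141, 0.001, 1.635]
contact_force: [-0.1, -0.0, -2.2]
opening: 0.156
grasp_force: 59.8
[-0.08951113 -0.00459305 -2.20035398]
scene 0 
top 38 [[455.0, -368.7, 336.5], [459.0, -357.3, 340.9], [466.1, -350.8, 343.7]]
[-0.0001, -0.0001, -0.0031, 0.9617, 0.1908, -0.005]
[-0.0001, -0.0001, -0.0031, 0.9597, 0.2002, -0.0051]
[-0.0001, -0.0001, -0.0031, 0.9577, 0.2096, -0.0052]
[-0.0001, -0.0001, -0.0031, 0.9556, 0.219, -0.0053]
[-0.0001, -0.0001, -0.0031, 0.9534, 0.2284, -0.0054]
[-0.0001, -0.0001, -0.0031, 0.9511, 0.2378, -0.0055]
[-0.0001, -0.0001, -0.0031, 0.9487, 0.2471, -0.0056]
[-0.0001, -0.0001, -0.0031, 0.9463, 0.2564, -0.0057]
[-0.0001, -0.0001, -0.0031, 0.9437, 0.2657, -0.0058]
[-0.0001, -0.0001, -0.0031, 0.941, 0.275, -0.0059]
[-0.0001, -0.0001, -0.0031, 0.9383, 0.2842, -0.006]
```

```bash

python3 -m inch '[[0,0,-0.003,0.96,0.19,0,1],[0,0,-0.003,0.96,0.2,0,1],[0,0,-0.003,0.96,0.21,0,1],[0,0,-0.003,0.955,0.22,0,1],[0,0,-0.003,0.955,0.23,0,1],[0,0,-0.003,0.95,0.24,0,1],[0,0,-0.003,0.95,0.245,0,1],[0,0,-0.0035,0.945,0.255,0,1]]'
python3 -m inch '[[0,0,-0.0035,0.945,0.265,0,1],[0,0,-0.0035,0.94,0.275,0,1],[0,0,-0.0035,0.94,0.285,0,1],[0,0,0,0,0,0,1],[0,0,0,0,0,0,1],[0,0,0,0,0,0,1]]'
python3 - <<'E'
from h import *
plan([497.3,-112,265],1.743,1)
for n in ("scene","wrist"):
    f=grab_frame(n); save(f,n+"2.png"); np.savez(n+"2.npz",**f)
    P=cloud(f); hsv=cv2.cvtColor(f["pixels"],cv2.COLOR_RGB2HSV)
    m=(cv2.inRange(hsv,(4,150,60),(18,255,255))>0)&(P[...,2]>230)&(abs(P[...,1]+112)<60)&(abs(P[...,0]-497)<50)
    q=P[m]; print(n,len(q),np.percentile(q,[2,50,98],axis=0).round(1).tolist() if len(q) else "")
E
```

```text
clock: 7.0
eef_pos: [487.8, -184.0, 322.9]
tcp_rot: [-3.139, -0.002, 1.712]
contact_force: [-0.3, -0.2, -2.2]
opening: 0.155
grasp_force: 59.7
clock: 7.5
eef_pos: [497.9, -112.7, 323.7]
tcp_rot: [-3.14, -0.0, 1.745]
contact_force: [0.3, 0.0, -2.0]
opening: 0.155
grasp_force: 59.5
[-0.0007, -0.0001, 0.0007, 0.0316, -0.0126, 2.3476]
scene 293 [[459.6, -124.3, 299.4], [489.2, -89.4, 327.3], [504.7, -81.4, 354.5]]
wrist 3960 [[489.1, -134.7, 306.8], [497.6, -100.9, 338.3], [507.2, -81.3, 339.9]]
```

View pics/wrist2.png

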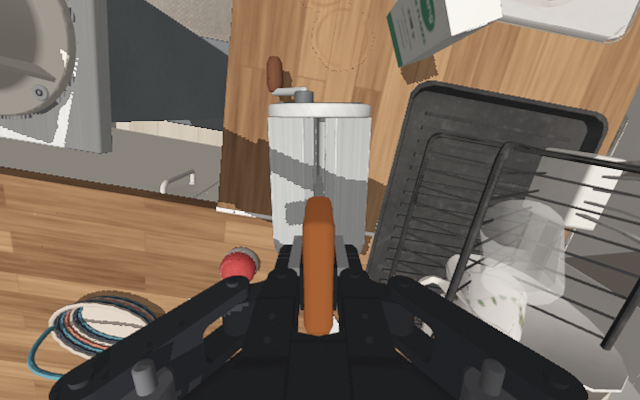

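Wrist view: the handle (u≈319) lines up with the slot (u≈319, v 120–190). Lowering into the slot.

```bash

python3 -m inch '[[0,0,0,0.03,-0.02,0.7,1],[0,0,0,0,0,0.7,1],[0,0,0,0,0,0.6,1],[0,0,0,0,0,0.5,1],[0,0,0,0,0,0.4,1],[0,0,0,0,0,0.3,1],[0,0,0,0,0,0.2,1],[0,0,0,0,0,0,1]]'
python3 -m inch '[[0,0,0,0,0,0.08,1],[0,0,0,0,0,0.08,1],[0,0,0,0,0,0,1]]'
```

```text
clock: 8.27
eef_pos: [497.4, -112.1, 238.9]
tcp_rot: [-3.14, -0.0, 1.744]
contact_force: [-0.6, 0.6, -1.1]
opening: 0.155
grasp_force: 59.6
clock: 8.52
eef_pos: [498.0, -111.9, 236.0]
tcp_rot: [3.141, 0.0, 1.745]
contact_force: [0.1, -0.7, -1.3]
opening: 0.158
grasp_force: 59.6
```

```bash

python3 -m inch '[[0,0,0,0,0,0.1,1],[0,0,0,0,0,0.1,1],[0,0,0,0,0,0.08,1],[0,0,0,0,0,0,1]]'
python3 -m inch '[[0,0,0,0,0,0.06,1],[0,0,0,0,0,0.06,1],[0,0,0,0,0,0,1]]'
```

```text
clock: 8.85
eef_pos: [497.6, -111.7, 228.4]
tcp_rot: [-3.141, -0.0, 1.745]
contact_force: [-1.1, 0.2, -1.9]
opening: 0.156
grasp_force: 59.6
clock: 9.1
eef_pos: [497.7, -111.8, 225.5]
tcp_rot: [-3.141, -0.0, 1.745]
contact_force: [0.2, -0.3, -1.6]
opening: 0.158
grasp_force: 59.6
```

```bash

python3 -m inch '[[0,0,0,0,0,0.06,1],[0,0,0,0,0,0,1]]'
python3 -m inch '[[0,0,0,0,0,0.06,1],[0,0,0,0,0,0,1]]'
```

```text
clock: 9.27
eef_pos: [497.6, -111.8, 224.0]
tcp_rot: [-3.141, -0.0, 1.745]
contact_force: [0.1, -0.7, -0.6]
opening: 0.154
grasp_force: 59.5
clock: 9.43
eef_pos: [497.2, -111.9, 222.4]
tcp_rot: [-3.14, -0.0, 1.745]
contact_force: [-1.7, -0.8, -1.1]
opening: 0.151
grasp_force: 59.6
```

```bash

python3 -m inch '[[0,0,0,0,0,0.04,1],[0,0,0,0,0,0,1]]'
```

```text
clock: 9.6
eef_pos: [497.1, -111.9, 221.5]
tcp_rot: [-3.14, -0.0, 1.745]
contact_force: [-4.0, -1.6, -0.3]
opening: 0.158
grasp_force: 59.8
```

```bash

python3 -m inch '[[0,0,0,0,-0.04,0,1],[0,0,0,0,0,0,1]]'
python3 -m inch '[[0,0,0,0,0,0.04,1],[0,0,0,0,0,0,1]]'
```

```text
clock: 9.77
eef_pos: [496.8, -112.0, 221.8]
tcp_rot: [3.141, -0.0, 1.745]
contact_force: [-3.3, -0.3, -0.2]
opening: 0.157
grasp_force: 59.7
clock: 9.93
eef_pos: [496.6, -112.0, 220.7]
tcp_rot: [-3.141, -0.0, 1.745]
contact_force: [-3.4, -1.6, 0.1]
opening: 0.156
grasp_force: 59.9
```

```bash

python3 -m inch '[[0,0,0,0,-0.06,0,1],[0,0,0,0,0,0,1]]'
python3 -m inch '[[0,0,0,0,0,0.04,1],[0,0,0,0,0,0,1]]'
```

```text
clock: 10.1
eef_pos: [496.1, -112.3, 221.0]
tcp_rot: [3.14, 0.0, 1.745]
contact_force: [0.1, -0.3, -1.4]
opening: 0.158
grasp_force: 59.6
clock: 10.27
eef_pos: [496.1, -112.3, 220.3]
tcp_rot: [3.14, 0.0, 1.745]
contact_force: [-0.1, -0.1, 2.4]
opening: 0.155
grasp_force: 60.0
```

```bash

python3 -m inch '[[0,0,0,0,0,0.03,1],[0,0,0,0,0,0,1]]'
```

```text
clock: 10.43
eef_pos: [496.2, -112.4, 220.0]
tcp_rot: [3.14, 0.001, 1.745]
contact_force: [-1.6, 0.0, 7.3]
opening: 0.159
grasp_force: 60.9
```

Jammed: 9 N of push and no descent, with the tip about 3 mm above the nip. I'll relax, let go, rise clear and go to the lever.

```bash

python3 -m inch '[[0,0,0,0,0,-0.05,1],[0,0,0,0,0,0,0.6],[0,0,0,0,0,0,0.4],[0,0,0,0,0,0,0],[0,0,0,0,0,0,0],[0,0,0,0,0,0,0]]'
python3 -m inch '[[0,0,0,0,0,-0.3,0],[0,0,0,0,0,-0.6,0],[0,0,0,0,0,-0.6,0],[0,0,0,0,0,-0.6,0],[0,0,0,0,0,0,0]]'
python3 - <<'E'
from h import *
for n in ("scene","top"):
    f=grab_frame(n); save(f,n+"3.png"); P=cloud(f); hsv=cv2.cvtColor(f["pixels"],cv2.COLOR_RGB2HSV)
    o=cv2.inRange(hsv,(4,150,60),(18,255,255))>0; rd=cv2.inRange(hsv,(0,170,70),(4,255,255))>0
    q=P[o&(P[...,2]>165)&(abs(P[...,1]+112)<60)&(abs(P[...,0]-497)<50)]; print(n,len(q),np.percentile(q,[2,50,98],axis=0).round(1).tolist() if len(q) else "")
    q=P[rd&(P[...,2]>180)&(P[...,2]<212)&(abs(P[...,1]+225)<30)&(abs(P[...,0]-515)<40)]; print(n,"red",len(q),np.percentile(q,[2,50,98],axis=0).round(1).tolist() if len(q) else "")
plan([470.7,-232.7,275],1.745,6)
E
```

```text
clock: 10.93
eef_pos: [495.3, -112.3, 220.2]
tcp_rot: [-3.141, -0.0, 1.745]
contact_force: [-0.4, -0.4, -0.1]
opening: 0.856
grasp_force: 0.0
clock: 11.35
eef_pos: [496.9, -112.6, 276.0]
tcp_rot: [3.137, 0.002, 1.745]
contact_force: [0.9, -0.1, 0.9]
opening: 0.999
grasp_force: 0.0
scene 392 [[482.9, -136.0, 198.0], [489.0, -104.2, 226.7], [499.5, -81.2, 258.3]]
scene red 32 [[505.6, -234.6, 190.8], [508.8, -217.5, 197.0], [512.8, -207.9, 201.0]]
top 35 [[486.0, -139.8, 232.6], [497.1, -133.4, 235.6], [503.6, -127.4, 270.8]]
top red 61 [[509.0, -238.8, 196.8], [514.8, -228.6, 202.5], [523.8, -211.5, 205.7]]
[0.0001, 0.0, -0.0, -0.7615, -0.3025, -0.0114]
[0.0001, 0.0, -0.0, -0.7615, -0.3026, -0.0114]
[0.0001, 0.0, -0.0, -0.7615, -0.3026, -0.0114]
[0.0001, 0.0, -0.0, -0.7615, -0.3026, -0.0114]
[0.0001, 0.0, -0.0, -0.7615, -0.3026, -0.0114]
[0.0001, 0.0, -0.0, -0.7615, -0.3026, -0.0114]
```

```bash

python3 -m inch '[[0,0,0,-0.76,-0.3,-0.1,1],[0,0,0,-0.76,-0.3,0,1],[0,0,0,-0.76,-0.3,0,1],[0,0,0,-0.76,-0.3,0,1],[0,0,0,-0.76,-0.3,0,1],[0,0,0,-0.76,-0.3,0,1],[0,0,0,0,0,0.4,1],[0,0,0,0,0,0.6,1]]'
python3 -m inch '[[0,0,0,0,0,0.6,1],[0,0,0,0,0,0.6,1],[0,0,0,0,0,0.4,1],[0,0,0,0,0,0,1]]'
python3 - <<'E'
from h import *
f=grab_frame("scene"); save(f,"scene4.png",(220,120,420,280),4)
E
```

```text
clock: 12.12
eef_pos: [470.8, -233.3, 249.9]
tcp_rot: [3.141, 0.001, 1.743]
contact_force: [0.5, -0.2, -0.2]
opening: -0.007
grasp_force: 0.0
clock: 12.45
eef_pos: [469.2, -231.2, 207.3]
tcp_rot: [-3.138, -0.003, 1.745]
contact_force: [-0.1, -0.4, -0.4]
opening: 0.0
grasp_force: 0.0
```

View pics/scene4.png

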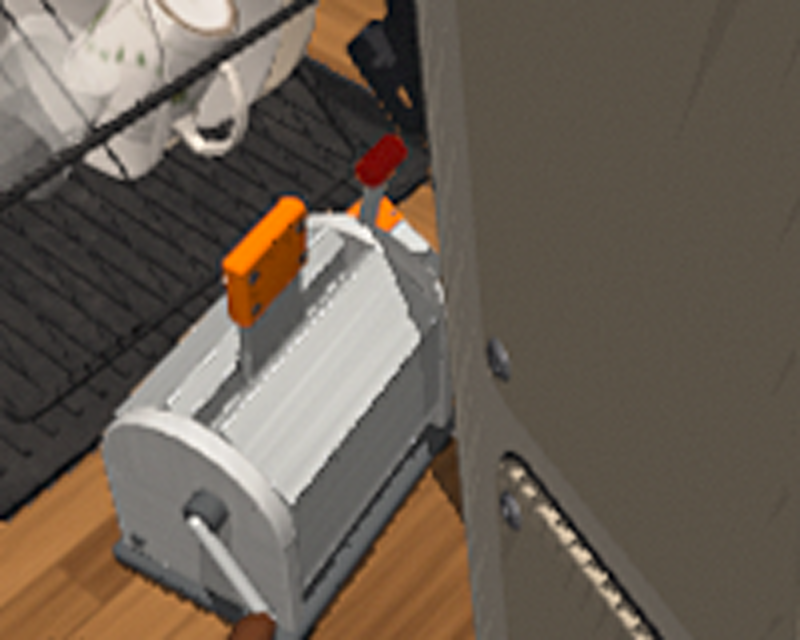

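The crop shows the gauge standing jammed at crop (265,260) and the grip at (380,160), with the fingers in front of it. Advancing to touch the lever.

```bash
cat > look.py <<'E'
from h import *
f=grab_frame("scene"); P=cloud(f); hsv=cv2.cvtColor(f["pixels"],cv2.COLOR_RGB2HSV)
o=cv2.inRange(hsv,(4,150,60),(18,255,255))>0; rd=cv2.inRange(hsv,(0,170,70),(4,255,255))>0
q=P[o&(P[...,2]>150)&(P[...,2]<250)&(abs(P[...,1]+105)<50)&(abs(P[...,0]-497)<50)]; print("gauge",len(q),np.percentile(q,[2,50,98],axis=0).round(1).tolist() if len(q) else "")
q=P[rd&(P[...,2]>170)&(P[...,2]<215)&(abs(P[...,1]+225)<30)&(abs(P[...,0]-530)<50)]; print("red",len(q),np.median(q,axis=0).round(1).tolist() if len(q) else "")
E
python3 look.py
python3 -m inch '[[0,0,0,0,0.2,0,1],[0,0,0,0,0.2,0,1],[0,0,0,0,0.2,0,1],[0,0,0,0,0,0,1]]'
python3 -m inch '[[0,0,0,0,0.12,0,1],[0,0,0,0,0,0,1]]'
python3 -m inch '[[0,0,0,0,0.08,0,1],[0,0,0,0,0,0,1]]'
python3 look.py
```

```text
gauge 379 [[483.8, -134.4, 197.3], [488.9, -102.9, 226.1], [499.4, -81.3, 237.9]]
red 93 [512.8, -217.2, 200.7]
clock: 12.88
eef_pos: [487.1, -229.8, 211.0]
tcp_rot: [3.14, 0.001, 1.745]
contact_force: [0.6, 1.2, 0.3]
opening: 0.002
grasp_force: 0.0
clock: 13.05
eef_pos: [489.1, -229.2, 210.5]
tcp_rot: [3.141, 0.0, 1.745]
contact_force: [0.8, 0.1, -0.6]
opening: 0.001
grasp_force: 0.0
clock: 13.22
eef_pos: [490.7, -228.9, 210.3]
tcp_rot: [3.141, 0.0, 1.745]
contact_force: [-0.6, 0.2, 0.3]
opening: -0.002
grasp_force: 0.0
gauge 377 [[483.6, -134.0, 198.2], [488.9, -103.4, 226.3], [500.0, -81.1, 237.8]]
red 82 [513.3, -214.4, 200.8]
```

Contact is about to happen. I'll go on in steps of about 3 mm and watch the force and the gauge height.

```bash

python3 -m inch '[[0,0,0,0,0.12,0,1],[0,0,0,0,0,0,1]]'; python3 look.py
python3 -m inch '[[0,0,0,0,0.12,0,1],[0,0,0,0,0,0,1]]'; python3 look.py
python3 -m inch '[[0,0,0,0,0.12,0,1],[0,0,0,0,0,0,1]]'; python3 look.py
```

```text
clock: 13.43
eef_pos: [493.8, -228.4, 210.3]
tcp_rot: [3.141, 0.0, 1.745]
contact_force: [-0.3, -0.1, 0.4]
opening: -0.001
grasp_force: 0.0
gauge 380 [[483.5, -133.0, 197.7], [488.9, -103.1, 225.7], [499.3, -81.3, 237.8]]
red 71 [513.9, -213.6, 200.5]
clock: 13.65
eef_pos: [496.3, -227.8, 210.2]
tcp_rot: [-3.141, -0.0, 1.745]
contact_force: [-1.9, 1.6, 1.2]
opening: 0.0
grasp_force: 0.8
gauge 378 [[483.4, -134.2, 198.0], [488.9, -103.0, 226.2], [499.5, -81.3, 237.7]]
red 64 [514.3, -211.9, 200.7]
clock: 13.87
eef_pos: [498.7, -227.5, 210.7]
tcp_rot: [-3.14, -0.0, 1.745]
contact_force: [-6.9, -0.7, 6.9]
opening: -0.005
grasp_force: 4.3
gauge 382 [[482.6, -134.8, 197.6], [488.3, -104.4, 226.0], [499.7, -81.5, 237.7]]
red 58 [515.7, -211.3, 201.8]
```

```bash

python3 -m inch '[[0,0,0,0,0.12,0,1],[0,0,0,0,0,0,1]]'; python3 look.py
python3 -m inch '[[0,0,0,0,0.12,0,1],[0,0,0,0,0,0,1]]'; python3 look.py
```

```text
clock: 14.08
eef_pos: [501.8, -227.0, 211.3]
tcp_rot: [-3.14, 0.0, 1.745]
contact_force: [-8.2, 0.1, 12.6]
opening: -0.002
grasp_force: 6.0
gauge 367 [[479.9, -135.6, 197.6], [485.4, -103.4, 226.8], [497.0, -81.8, 237.2]]
red 61 [518.7, -211.4, 201.2]
clock: 14.3
eef_pos: [505.0, -226.6, 211.7]
tcp_rot: [-3.141, 0.001, 1.745]
contact_force: [-8.6, -0.3, 14.8]
opening: -0.003
grasp_force: 6.5
gauge 366 [[479.8, -134.7, 197.0], [485.1, -103.9, 225.9], [495.1, -82.1, 236.5]]
red 66 [522.0, -210.3, 202.0]
```

```bash

python3 -m inch '[[0,0,0,0,0.12,0,1],[0,0,0,0,0,0,1]]'; python3 look.py
python3 -m inch '[[0,0,0,0,0.12,0,1],[0,0,0,0,0,0,1]]'; python3 look.py
```

```text
clock: 14.52
eef_pos: [508.2, -226.1, 211.8]
tcp_rot: [-3.142, 0.001, 1.745]
contact_force: [-7.3, -0.3, 12.4]
opening: -0.0
grasp_force: 5.8
gauge 367 [[479.7, -135.2, 196.1], [485.2, -104.4, 226.3], [495.8, -82.3, 236.1]]
red 59 [525.8, -210.0, 202.2]
clock: 14.73
eef_pos: [511.2, -225.6, 211.6]
tcp_rot: [-3.142, 0.001, 1.745]
contact_force: [-5.5, -0.3, 11.1]
opening: 0.005
grasp_force: 5.1
gauge 364 [[479.4, -135.2, 196.2], [484.9, -104.4, 224.9], [495.7, -81.9, 235.2]]
red 55 [529.3, -210.3, 202.7]
```

```bash

python3 -m inch '[[0,0,0,0,0.1,0,1],[0,0,0,0,0,0,1]]'; python3 look.py
python3 -m inch '[[0,0,0,0,0.1,0,1],[0,0,0,0,0,0,1]]'; python3 look.py
```

```text
clock: 14.95
eef_pos: [513.7, -225.2, 211.5]
tcp_rot: [3.142, 0.001, 1.745]
contact_force: [-5.3, -0.4, 10.2]
opening: 0.002
grasp_force: 4.7
gauge 358 [[479.3, -134.4, 194.8], [484.9, -104.5, 224.4], [494.8, -82.4, 234.6]]
red 59 [530.7, -208.1, 201.9]
clock: 15.17
eef_pos: [516.2, -224.8, 211.4]
tcp_rot: [3.141, 0.001, 1.745]
contact_force: [-5.0, -0.7, 9.6]
opening: -0.0
grasp_force: 4.2
gauge 358 [[479.1, -134.5, 193.4], [484.8, -104.2, 223.4], [496.4, -81.9, 233.2]]
red 56 [533.0, -208.2, 202.8]
```

```bash

python3 -m inch '[[0,0,0,0,0.1,0,1],[0,0,0,0,0,0,1]]'; python3 look.py
python3 -m inch '[[0,0,0,0,0.1,0,1],[0,0,0,0,0,0,1]]'; python3 look.py
```

```text
clock: 15.38
eef_pos: [518.7, -224.3, 211.3]
tcp_rot: [3.141, 0.001, 1.745]
contact_force: [-3.4, -2.3, 5.4]
opening: -0.001
grasp_force: 2.3
gauge 373 [[488.4, -133.1, 172.3], [493.9, -103.5, 200.1], [506.2, -80.8, 212.0]]
red 58 [536.1, -207.3, 202.5]
clock: 15.6
eef_pos: [521.1, -223.9, 211.1]
tcp_rot: [-3.141, 0.001, 1.745]
contact_force: [-4.2, -0.9, 8.4]
opening: 0.004
grasp_force: 3.5
gauge 364 [[486.3, -134.1, 172.6], [492.0, -103.4, 200.2], [503.9, -80.9, 212.0]]
red 58 [539.0, -206.1, 202.7]
```

Gauge dropped 26 mm onto its step (handle top at 212, so tip is about 21 mm below the nip). Retreating from the lever and going back over the gauge.

```bash

python3 -m inch '[[0,0,0,0,-0.3,0,1],[0,0,0,0,-0.6,0,1],[0,0,0,0,-0.6,0,1],[0,0,0,0,-0.2,-0.5,1],[0,0,0,0,0,-1,1],[0,0,0,0,0,-1,1],[0,0,0,0,0,-0.7,0],[0,0,0,0,0,0,0]]'
python3 look.py
python3 - <<'E'
from h import *
f=grab_frame("top"); P=cloud(f); hsv=cv2.cvtColor(f["pixels"],cv2.COLOR_RGB2HSV)
o=cv2.inRange(hsv,(4,150,60),(18,255,255))>0
q=P[o&(P[...,2]>150)&(P[...,2]<250)&(abs(P[...,1]+105)<50)&(abs(P[...,0]-497)<50)]; print("gauge",len(q),q.mean(0),cv2.minAreaRect(q[:,:2].astype(np.float32)) if len(q) else "")
plan([495.5,-112,290],1.745,6)
E
```

```text
clock: 16.32
eef_pos: [481.3, -231.8, 295.3]
tcp_rot: [3.135, 0.004, 1.745]
contact_force: [0.9, -0.1, 0.0]
opening: 0.274
grasp_force: 0.0
gauge 364 [[486.6, -134.0, 172.5], [492.1, -103.1, 200.1], [503.8, -80.9, 212.3]]
red 87 [537.6, -213.1, 203.0]
gauge 167 [ 495.4248164  -114.91555018  204.12369453] ((496.0887756347656, -114.24620056152344), (24.981836318969727, 56.78826904296875), 30.171579360961914)
[0.0001, 0.0001, -0.0, 0.7635, 0.241, 0.0096]
[0.0001, 0.0001, -0.0, 0.7634, 0.241, 0.0096]
[0.0001, 0.0001, -0.0, 0.7634, 0.2411, 0.0097]
[0.0001, 0.0001, -0.0, 0.7634, 0.2411, 0.0098]
[0.0001, 0.0001, -0.0, 0.7634, 0.2411, 0.0099]
[0.0001, 0.0001, -0.0, 0.7634, 0.2412, 0.0099]
```

```bash

python3 -m inch '[[0,0,0,0.76,0.24,0,0],[0,0,0,0.76,0.24,0,0],[0,0,0,0.76,0.24,0,0],[0,0,0,0.76,0.24,0,0],[0,0,0,0.76,0.24,0,0],[0,0,0,0.76,0.24,0,0],[0,0,0,0,0,0,0],[0,0,0,0,0,0,0]]'
python3 - <<'E'
from h import *
f=grab_frame("wrist"); save(f,"w5.png"); P=cloud(f); hsv=cv2.cvtColor(f["pixels"],cv2.COLOR_RGB2HSV)
o=cv2.inRange(hsv,(4,120,50),(18,255,255))>0
q=P[o&(P[...,2]>165)&(P[...,2]<250)&(abs(P[...,1]+105)<60)&(abs(P[...,0]-497)<50)]
print(len(q),np.percentile(q,[2,50,98],axis=0).round(1).tolist())
t=q[q[:,2]>np.percentile(q[:,2],95)-4]; print(cv2.minAreaRect(t[:,:2].astype(np.float32)))
plan([495.5,-112,200],1.745,1)
E
```

```text
clock: 17.08
eef_pos: [494.5, -111.6, 289.4]
tcp_rot: [-3.14, -0.001, 1.747]
contact_force: [-0.3, -0.6, 0.0]
opening: 0.997
grasp_force: 0.0
1268 [[489.4, -134.5, 181.2], [498.2, -103.5, 209.2], [507.5, -80.4, 210.7]]
((498.8997802734375, -108.70814514160156), (13.279376983642578, 56.8701286315918), 9.830763816833496)
[-0.0004, -0.0001, 0.0003, 0.0027, 0.0443, 3.5833]
```

View pics/w5.png

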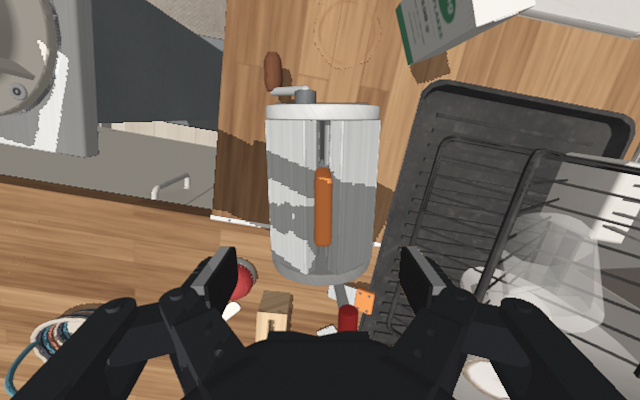

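Wrist view: the gauge stands upright in the slot at (323,205), aligned with it. Descending over it and gripping.

```bash

python3 -m inch '[[0,0,0,0.09,0.13,0.6,0],[0,0,0,0,0,0.7,0],[0,0,0,0,0,0.7,0],[0,0,0,0,0,0.7,0],[0,0,0,0,0,0.6,0],[0,0,0,0,0,0.37,0],[0,0,0,0,0,0,0],[0,0,0,0,0,0,0]]'
python3 -m inch '[[0,0,0,0,0,0,0.4],[0,0,0,0,0,0,0.7],[0,0,0,0,0,0,1],[0,0,0,0,0,0,1],[0,0,0,0,0,0,1],[0,0,0,0,0,0,1],[0,0,0,0,0,0,1],[0,0,0,0,0,0,1]]' 40
```

```text
clock: 17.8
eef_pos: [497.5, -110.1, 198.3]
tcp_rot: [-3.141, -0.0, 1.744]
contact_force: [-0.0, 0.4, 0.5]
opening: 1.001
grasp_force: 0.0
clock: 18.47
eef_pos: [497.8, -109.6, 198.7]
tcp_rot: [3.141, 0.0, 1.745]
contact_force: [-0.4, 0.5, 2.6]
opening: 0.158
grasp_force: 43.9
```

Gripped. Pressing lightly in small steps.

```bash

python3 -m inch '[[0,0,0,0,0,0.02,1],[0,0,0,0,0,0,1]]'
python3 -m inch '[[0,0,0,0,0,0.02,1],[0,0,0,0,0,0,1]]'
```

```text
clock: 18.63
eef_pos: [497.8, -109.6, 198.3]
tcp_rot: [3.141, 0.0, 1.745]
contact_force: [-1.2, 1.3, 5.4]
opening: 0.159
grasp_force: 44.5
clock: 18.8
eef_pos: [497.9, -109.7, 198.2]
tcp_rot: [3.141, 0.0, 1.745]
contact_force: [-2.2, -0.7, 8.1]
opening: 0.156
grasp_force: 44.9
```

```bash

python3 -m inch '[[0,0,0,0,0,0,1],[0,0,0,0,0,0,1],[0,0,0,0,0,0,1],[0,0,0,0,0,0,1],[0,0,0,0,0,0,1]]'
python3 -m inch '[[0,0,0,0,0,-0.04,1],[0,0,0,0,0,0,0.7],[0,0,0,0,0,0,0.3],[0,0,0,0,0,0,0],[0,0,0,0,0,0,0],[0,0,0,0,0,0,0],[0,0,0,0,0,0,0]]'
python3 -m inch '[[0,0,0,0,0,-0.4,0],[0,0,0,0,0,-0.8,0],[0,0,0,0,0,-0.8,0],[0,0,0,0,0,-0.8,0],[0,0,0,0,0,-0.8,0],[0,0,0,0,0,0,0],[0,0,0,0,0,0,0]]'
python3 look.py
python3 - <<'E'
from h import *
f=grab_frame("scene"); save(f,"s6.png",(220,120,420,280),4)
f=grab_frame("wrist"); P=cloud(f); hsv=cv2.cvtColor(f["pixels"],cv2.COLOR_RGB2HSV)
o=cv2.inRange(hsv,(4,120,50),(18,255,255))>0
q=P[o&(P[...,2]>165)&(P[...,2]<250)&(abs(P[...,1]+105)<60)&(abs(P[...,0]-497)<50)]
t=q[q[:,2]>np.percentile(q[:,2],95)-4]; print(np.median(t,0),cv2.minAreaRect(t[:,:2].astype(np.float32)))
E
```

```text
clock: 19.22
eef_pos: [497.9, -109.7, 198.2]
tcp_rot: [3.141, 0.0, 1.745]
contact_force: [-2.6, -0.4, 7.1]
opening: 0.154
grasp_force: 44.9
clock: 19.8
eef_pos: [497.6, -109.6, 198.4]
tcp_rot: [-3.141, -0.0, 1.745]
contact_force: [0.9, 0.1, -0.8]
opening: 0.979
grasp_force: 0.0
clock: 20.38
eef_pos: [498.3, -109.7, 290.2]
tcp_rot: [3.139, 0.001, 1.745]
contact_force: [0.1, 0.3, -0.6]
opening: 0.998
grasp_force: 0.0
gauge 366 [[486.8, -134.0, 172.8], [492.2, -103.8, 200.7], [503.7, -80.8, 211.7]]
red 0 
[ 498.68052058 -106.77542697  209.35894179] ((498.95941162109375, -108.77540588378906), (13.234068870544434, 56.71847152709961), 9.480047225952148)
```

View pics/s6.png

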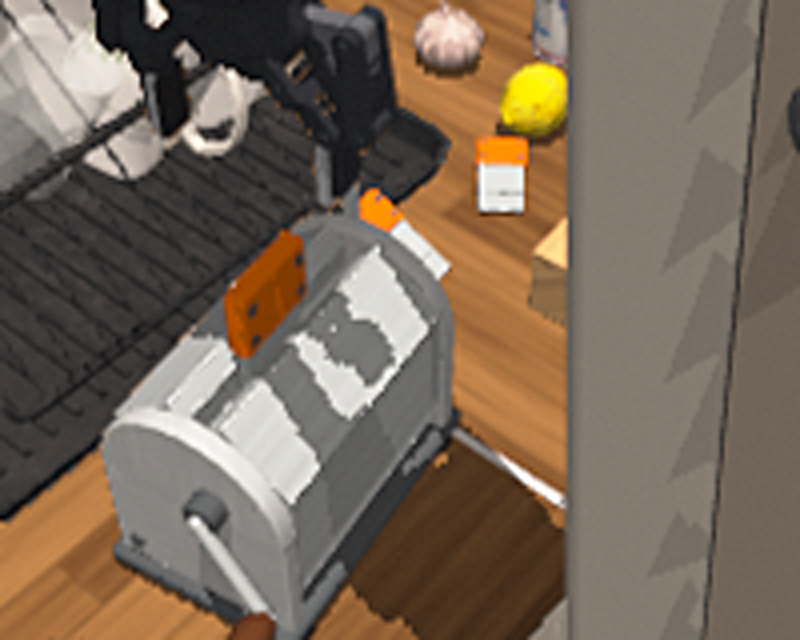

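The crop shows the gauge standing upright on its step at (265,295), fingers clear above. Handle top is at z≈210, where bottoming out would give 197. Handing in.

```bash
python3 -c "
from rig import r
print(r.sign_off())"
```

```text
the job is handed in; nothing more can be done
None
```

The gauge jammed on the first try, so I opened the rollers in small lever steps until it dropped onto its step, pressed it home at about 8 N, and left it standing upright and free; the job is handed in at about 20 s of the 61 s allowed, with no verdict shown.

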